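# Turn over the cover leaf of a soap stand

## Task

Uncover the soap so that it can dry: with the fingertips, push the wooden cover leaf of the soap stand up and over its spine, then press it down gently until it lies fully flat over the empty dish on the other side. Only push and press the leaf: do not pinch it between the fingers, do not fling or slam it, and leave the soap, the bowl, the scoop and the metal box where they are. Finish with the robot clear of everything.

Things in the scene. Friction and masses are not known exactly. Their poses are not given: they have to be found in the camera images.
- leaf (a joint): Angle of the wooden cover leaf about its spine, rad: 0 = flat over the near dish (the one with the soap, on the robot's side), pi/2 = upright, pi (its stop) = flat over the empty far dish. It starts ajar, 0.25 to 0.6. The hinge is stiff: the leaf stays where it is left; about 0.5 to 3 N at its free edge turns it.
- spine (a point): Middle of the spine, on the hinge axis, 52 mm above the stand's underside and 56 mm above the work surface. Its y axis runs along the spine, its x axis points across the stand away from the soap (towards the empty dish), z is up. The spine is a brass rod 12 mm thick and 126 mm long, carried by two dark wooden cheeks 18 by 10 mm at y = -69 and +69 mm that reach 12 mm above the axis.
- stand: The soap stand, axes as spine, origin under its centre: a heavy stone base 220 (x) by 150 by 18 mm that does not move. On it two ceramic dishes 72 by 104 by 18 mm centred at x = -50 (soap in it) and +50 mm (empty), and four brass rest pins 8 mm thick at x = +-75, y = +-64 mm, tops 5.5 mm below the hinge axis. It stands on a tray with a 4 mm floor and a 16 mm high rim.
- leaf_edge (a point): Middle of the free edge of the leaf, a wooden board 124 mm wide (along the spine) whose free edge is 105 mm from the hinge axis. Its x axis points from the free edge to the spine, y along the spine, z out of the face (two dark inlaid bands), which looks up at first. The face is 4 mm above and the plain back 5 mm below this point. Once turned over the back looks up.
- soap_mid (a point): Centre of a loose, off-white bar of soap 50 by 72 by 20 mm lying in the near dish; its top is 9 mm below the hinge axis. Not to be disturbed.
- bowl_mid (a point): Centre of a stainless steel bowl, 124 mm across and 50 mm high, on the tray. Not to be disturbed.
- scoop_mid (a point): Centre of a plastic bathing scoop, 104 mm across and 85 mm high with a handle that sticks out to 111 mm along its x axis, on the tray. Not to be disturbed.
- tin_mid (a point): Centre of a flat aluminium box with sliding lid, 75 by 110 by 38 mm, on the tray. Not to be disturbed.

How it is judged (in metres and radians):
On the way:
1. the leaf stands about upright, on its way over (value of joint leaf between 1.35 and 2.6 rad), for 0.05 s.
At the end, for the whole second after the job is handed in: The leaf lies flat over the far, empty dish (joint above 3.07 rad, so its free edge within about 8 mm of fully down) and is at rest; soap, bowl, scoop and metal box are within 12 mm of where they started (value of joint leaf above 3.07 rad and velocity of joint leaf between -0.05 and 0.05 rad/s and distance of each of soap_mid, bowl_mid, scoop_mid, tin_mid from where it was at the start of the episode below 0.012 m); the robot touches nothing.
It fails at once if the leaf is pinched: fingers press on its face and its back at the same time (over 2 N each) (contact force between the fingers and leaf_c1 above 2 N and contact force between the fingers and leaf_c0 above 2 N).
It fails at once if the leaf is flung or slammed (over 4 rad/s) (velocity of joint leaf above 4 rad/s or velocity of joint leaf below -4 rad/s).
It fails at once if the fingers press on the leaf with more than 40 N (contact force between the fingers and leaf_c1 above 40 N or contact force between the fingers and leaf_c0 above 40 N).
It fails at once if the soap, bowl, scoop or metal box is moved or lifted more than 12 mm (distance of any of soap_mid, bowl_mid, scoop_mid, tin_mid from where it was at the start of the episode above 0.012 m).
It also fails if it takes over 54 s, if anything falls off the work surface, if the arm or the gripper's body presses on something with over 40 N, if the wrist force passes 120 N, or if a joint passes its speed limit or range.

## Robot

A 6-joint arm with a two-finger parallel gripper is mounted at the origin on the work surface. World frame = base frame: x ahead of the robot, y to its left, z up, the work surface at z = 0. Lengths are in mm, angles in rad, forces in N, time in s.
With the tool pointing down it reaches from about 375 to 975 mm from the base axis. Payload 3.8 kg.
Tool frame: the origin (TCP) lies midway between the tips of the shut fingers; the grasp point (between the pads) lies 19 mm behind it; z points along the fingers, x is the direction in which the jaws open and shut, and the axes are right-handed (so a half turn about z gives the same grasp; the last joint's range is limited). The gripper opens to 85 mm and grips with 20 to 120 N. Pads are 22 mm wide; open, the fingers measure 114 mm over their backs; the gripper's body (76 mm by 85 mm) begins 54 mm behind the grasp point. The pads swing forward as they close: fully open they stand 13 mm farther back than shut.
Start: joints at [1.235, 0.264, 1.604, -0, 1.274, -0.037], TCP at [198.7, 645.086, 231.28] pointing down, gripper open.
Joint ranges: [-2.63, 2.63], [-0.94, 2.18], [0.31, 2.57], [-1.31, 4.45], [0, 2.66], [-2.55, 2.55]. Speed limits (rad/s): [2.57, 2.57, 3.14, 3.14, 3.14, 3.14].

## Interface

Orientations are given as a unit quaternion [x, y, z, w].
In Python, from workcell import arm, eyes, close_job gives the robot as it stands. The module is installed in compiled form; this text tells all that it offers. Calls block until the motion is done:
- arm.movep(position, orientation): joint-space move of the TCP to a pose.
- arm.movel(position, rotation=None, velocity=150): straight line of the TCP; rotation=None keeps the orientation; velocity is the mean speed in mm/s.
- arm.move_joints(angles): joint-space move.
- arm.command_gripper(opening): finger opening in mm; the grip force is fixed at half the most; returns when the fingers have stopped.
- arm.sleep(seconds).
- arm.inverse_kinematics(position, orientation): joint angles nearest the present ones, or None.
- arm.read_state(): the state.
- eyes.capture(name): name is "scene" or "top" or "wrist"; returns a dict with "image" (384x512x3 uint8, red, green, blue), "K" (3x3 intrinsics, pixels), "rvec" (rotation vector, rad) and "tvec" (3), from world to camera coordinates, as OpenCV has them; the wrist camera has in their place "T_tool_cam" (4x4, takes a point from camera to tool coordinates, whose origin is the TCP and whose axes are the tool frame's). Camera axes: x right, y down, z forward; pixel columns grow to the right and rows downward; lengths in mm; the calibration is good to about 2 mm. A picture is of the moment at which its call begins: read the wrist's pose just before it. There is no depth.
A pose or a line that the arm cannot do raises arm.Unreachable and nothing moves.
- close_job(): hands the job in, once; it reports no verdict.
The state is a dict: "t": time; "joints": joint angles; "joint_velocities": joint speeds; "tau": joint torques, N m; "position": TCP position; "tool_rot": TCP orientation; "ft_force": force on the tool from outside, world axes, zero at the start; "ft_torque": the same for the moment, N m; "gripper_width": finger opening in mm.
Only numpy, scipy, OpenCV 4.12 (cv2) and the standard library are available. Lean on these libraries where they do the work, as an engineer would, in place of code of your own. Each camera call takes 0.05 s, during which the arm holds its last target. There are 200 camera calls.

## Working session

There is one attempt and no reset: what is moved stays moved. The work goes in short steps, each a Python script; the robot and the scene stay as the last script left them, time stands still between calls to the robot, and variables do not carry over. Pictures are saved under pics/ and viewed, about 8 in all and at most 12, crops included, and the job is handed in when it is done.

```bash
mkdir -p pics
python3 - <<'E'
from workcell import arm, eyes
import cv2,pickle
d={}
for n in("scene","top","wrist"):
    s=arm.read_state();c=eyes.capture(n);d[n]=c;c['s']=s
    cv2.imwrite(f"pics/{n}0.png",c["image"][:,:,::-1])
pickle.dump(d,open("c0.pkl","wb"))
for n in d: print(n,{k:v for k,v in d[n].items() if k not in("image",'s')})
print(s)
E
```

```text
scene {'K': array([[461.77256743,   0.        , 258.75694358],
       [  0.        , 461.77256743, 185.99822169],
       [  0.        ,   0.        ,   1.        ]]), 'rvec': array([ 2.12369354,  0.84093006, -0.41095886]), 'tvec': array([-418.52500075, -192.23768945, 1449.91385863])}
top {'K': array([[417.69129387,   0.        , 256.83411677],
       [  0.        , 417.69129387, 192.68723752],
       [  0.        ,   0.        ,   1.        ]]), 'rvec': array([ 2.14749038, -2.21453802,  0.0804427 ]), 'tvec': array([  32.55148959,  574.60118888, 1027.78005751])}
wrist {'K': array([[277.74813824,   0.        , 256.92821399],
       [  0.        , 277.74813824, 191.1607494 ],
       [  0.        ,   0.        ,   1.        ]]), 'T_tool_cam': array([[ 9.99999873e-01,  3.07673705e-04, -3.99044752e-04,
         1.47834397e-01],
       [-1.76769177e-04,  9.55812956e-01,  2.93975446e-01,
        -7.59325550e+01],
       [ 4.71860658e-04, -2.93975338e-01,  9.55812889e-01,
        -1.41720380e+02],
       [ 0.00000000e+00,  0.00000000e+00,  0.00000000e+00,
         1.00000000e+00]])}
{'t': 0.1, 'joints': array([ 1.23512553e+00,  2.64676137e-01,  1.60526367e+00,  3.83393767e-06,
        1.27371508e+00, -3.68785689e-02]), 'joint_velocities': array([-0.0003303 , -0.00069774, -0.00320425,  0.00082798, -0.00017954,
        0.00091904]), 'tau': array([-7.30283627e-04, -5.16712904e+01, -3.68586838e+01, -8.16116540e-05,
        6.46748915e-03,  2.25232398e-06]), 'position': array([198.46054969, 644.45650551, 230.07349853]), 'tool_rot': array([ 8.04476807e-01,  5.93983167e-01, -8.52559915e-04,  5.79952348e-04]), 'ft_force': array([-0.02863988,  0.53693009, -0.71419887]), 'ft_torque': array([-0.02497858, -0.00316885,  0.06828433]), 'gripper_width': 85.32215252403655}
```

View pics/top0.png

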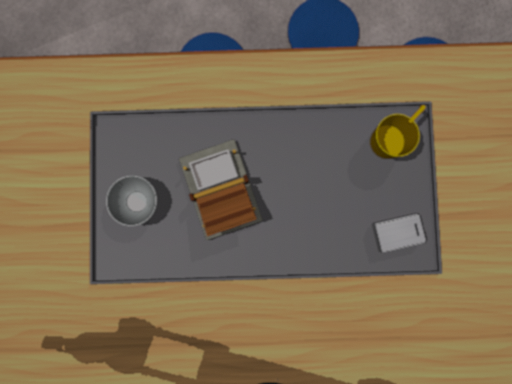

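View pics/scene0.png

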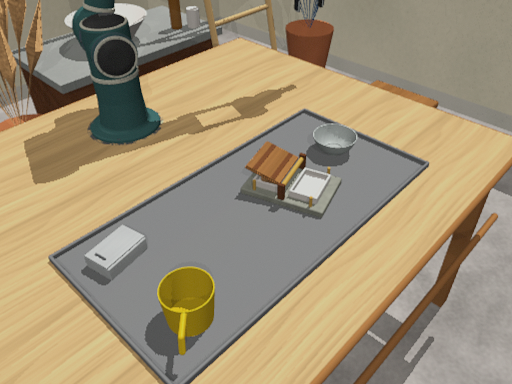

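The top view shows the stand with spine near (221,188), leaf toward the robot, edge near (231,230), bowl at (132,201), scoop (397,136), tin (400,233). The scene view shows the leaf ajar, with the stand at about (290,180). I'll zoom in on both.

Run:
```python
import cv2,numpy as np
a=cv2.imread("pics/top0.png")[135:245,170:270];b=cv2.imread("pics/scene0.png")[135:220,235:347]
a=cv2.resize(a,None,fx=5,fy=5,interpolation=cv2.INTER_CUBIC)[:,:]
cv2.imwrite("pics/z_top.png",a);b=cv2.resize(b,None,fx=7,fy=7,interpolation=cv2.INTER_CUBIC);cv2.imwrite("pics/z_scene.png",b)
```

```text
(no output)
```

View pics/z_top.png

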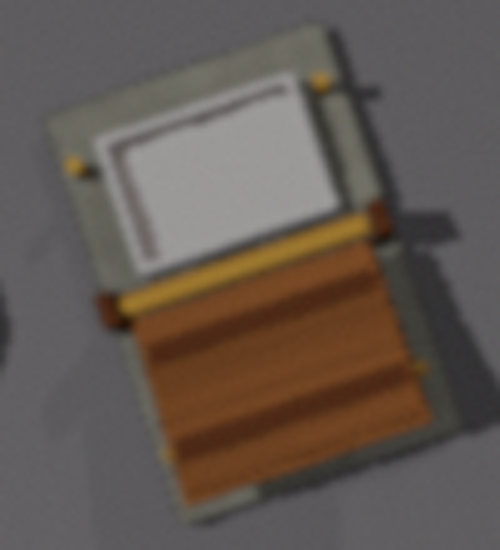

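View pics/z_scene.png

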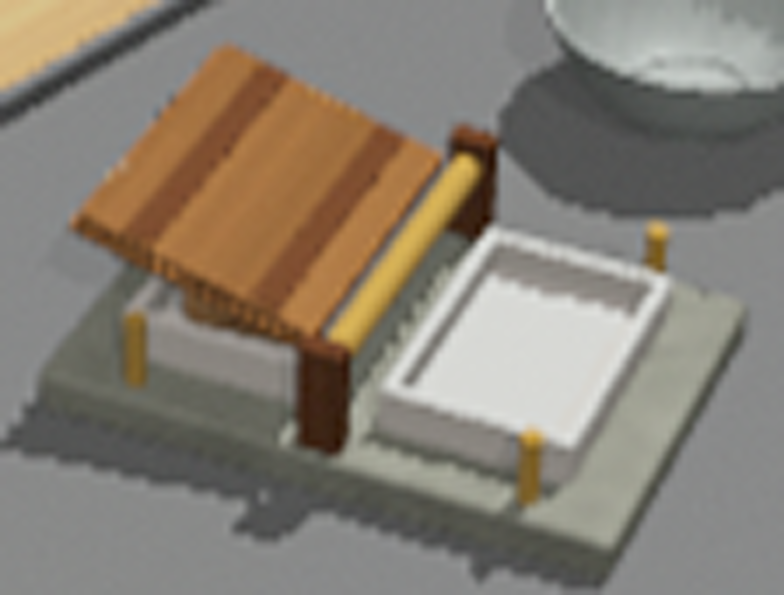

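```bash
cat > fit.py <<'E'
import cv2,numpy as np,pickle
from scipy.optimize import least_squares
d=pickle.load(open("c0.pkl","rb"))
def proj(c,P): return cv2.projectPoints(np.float64(P),c["rvec"],c["tvec"],c["K"],None)[0][:,0]
def pts(p,L):
    x,y,w,th=p;R=np.array([[np.cos(w),-np.sin(w),0],[np.sin(w),np.cos(w),0],[0,0,1]])
    out=[]
    for q in L:
        if q[0]=='L': q=105*np.array([-np.cos(th),0,np.sin(th)])+4*np.array([np.sin(th),0,np.cos(th)])+[0,q[1],0]
        out.append(R@np.array(q,float)+[x,y,56])
    return np.array(out)
T=[((75,64,-5.5),(75,165)),((75,-64,-5.5),(321,82)),((110,75,-34),(48,117)),((110,-75,-34),(325,25)),((-110,75,-34),(190,522)),
 ((0,69,12),(113,308)),((0,-69,12),(381,217)),(('L',62),(188,503)),(('L',-62),(432,415))]
S=[((75,-64,-5.5),(532,435)),((75,64,-5.5),(656,230)),((0,-69,12),(325,345)),((0,69,12),(475,135)),((-75,-64,-5.5),(135,318)),
 (('L',-62),(73,222)),(('L',62),(225,45)),((110,75,-34),(745,308)),((110,-75,-34),(608,550))]
def res(p,split=False):
    rt=proj(d["top"],pts(p,[a for a,_ in T]))-((np.array([b for _,b in T])+.5)/5-.5+[170,135])
    rs=proj(d["scene"],pts(p,[a for a,_ in S]))-((np.array([b for _,b in S])+.5)/7-.5+[235,135])
    return (rt,rs) if split else np.r_[rt,rs].ravel()
if __name__=="__main__":
    r=least_squares(res,[500,100,0.2,.4],loss='soft_l1');print(r.x,np.degrees(r.x[2]))
    for q in res(r.x,True):print(q.round(1).tolist())
    np.save("p.npy",r.x)
    from workcell import arm
    print(pts(r.x,[('L',0)]))
E
python3 fit.py
```

```text
[5.88348950e+02 1.06832816e+02 3.06328264e-01 2.58630835e-01] 17.551316689920878
[[-0.0, -0.0], [-0.0, -0.5], [-1.2, -0.4], [-0.6, -1.4], [-1.6, 1.1], [-1.0, 0.3], [-0.3, -0.4], [-0.7, 0.2], [0.5, 0.2]]
[[-0.4, 1.0], [-0.2, 0.9], [-0.6, 0.8], [-0.6, 0.7], [-0.5, 0.9], [-0.9, -0.3], [-1.0, -0.3], [0.4, -0.2], [0.2, 0.6]]
[[492.5420115   76.53063797  86.72146648]]
```

Fit agrees to about 1 px, which is near the 2 mm calibration: leaf ≈0.26 rad, spine at (588,107), yaw 17.6°. The plan is to use shut fingers tilted forward, slide them under the free edge, lift along the arc, then press. I'll check reachability first.

```bash
cat > plan.py <<'E'
import numpy as np
from scipy.spatial.transform import Rotation as Ro
p=np.load("p.npy"); W=Ro.from_euler('z',p[2]); O=np.array([p[0],p[1],56.])
RHO=85.
def ang(th): return np.radians(np.interp(np.degrees(th),[60,180],[40,80]))
def pose(th,off=0.,back=0.):
    """TCP pose touching the leaf's back at angle th; off: mm away from back, back: mm backed out along tool"""
    a=ang(th); u=np.array([-np.cos(th),0,np.sin(th)]); n=np.array([np.sin(th),0,np.cos(th)])
    z=np.array([np.cos(a),0,-np.sin(a)]); e=np.array([np.sin(a),0,np.cos(a)])
    if th<a: t=105*u-5*n-11*e+(105-RHO)*z-off*e
    else: t=RHO*u-(5+11*abs(np.cos(th-a))+off)*n
    t=t-back*z
    R=np.c_[[0,-1,0],-e,z]
    return O+W.apply(t),(W*Ro.from_matrix(R)).as_quat()
E
python3 - <<'E'
from plan import *
from workcell import arm
for th,o,b in[(.26,8,120),(.26,8,70),(.26,8,0)]+[(t,0,0) for t in(.5,.8,1.2,1.6,2,2.5,2.9,3.14)]+[(3.14,0,100)]:
    q=pose(th,o,b);j=arm.inverse_kinematics(*q)
    print(th,b,q[0].round(0),None if j is None else np.round(j,2))
E
```

```text
0.26 120 [406.  49. 128.] None
0.26 70 [442.  61.  96.] None
0.26 0 [493.  77.  51.] None
0.5 0 [506.  81.  81.] None
0.8 0 [521.  86. 106.] None
1.2 0 [546.  93. 130.] [-0.03 -0.22  2.54  1.44  0.24 -0.09]
1.6 0 [578. 104. 141.] [ 0.03 -0.15  2.38  0.63  0.3   0.75]
2 0 [612. 114. 138.] [ 0.08 -0.04  2.23  0.29  0.42  1.11]
2.5 0 [649. 126. 113.] [0.12 0.13 2.05 0.13 0.58 1.29]
2.9 0 [666. 131.  81.] [0.14 0.26 1.93 0.07 0.7  1.36]
3.14 0 [669. 132.  63.] [0.14 0.32 1.87 0.04 0.77 1.38]
3.14 100 [653. 127. 162.] [0.14 0.19 1.84 0.04 0.94 1.39]
```

Run:
```python
from plan import *
from workcell import arm
def feas(P,a,phi,roll):
    z=np.array([np.cos(a)*np.cos(phi),np.cos(a)*np.sin(phi),-np.sin(a)])
    h=np.array([np.sin(phi),-np.cos(phi),0])   # horizontal x
    R=Ro.from_matrix(np.c_[h,np.cross(z,h),z])*Ro.from_euler('z',roll)
    return arm.inverse_kinematics(P,(W*R).as_quat())
for ts in [(-98,0,0),(-98,50,0),(-98,-50,0),(-5,0,85)]:
    P=O+W.apply(ts); print(ts)
    for a in (40,50,60,70,80):
        print(a,' '.join(f"{phi}:"+''.join('x' if feas(P,np.radians(a),np.radians(phi),np.radians(r)) is not None else '.' for r in(0,90,180,270)) for phi in range(-150,181,30)))
```

```text
(-98, 0, 0)
40 -150:xxx. -120:xxx. -90:xxxx -60:xxxx -30:.... 0:.... 30:xxxx 60:xxxx 90:xxx. 120:xxx. 150:xxx. 180:xxx.
50 -150:xxx. -120:xxxx -90:xxxx -60:.xxx -30:.... 0:.... 30:xx.x 60:xxxx 90:xxxx 120:xxx. 150:xxx. 180:xxx.
60 -150:xxx. -120:xxxx -90:.xxx -60:.xxx -30:.xxx 0:xxxx 30:xx.x 60:xx.x 90:xxxx 120:xxx. 150:xxx. 180:xxx.
70 -150:xxx. -120:xxxx -90:.xxx -60:.xxx -30:xxxx 0:x.xx 30:xx.x 60:xx.x 90:xxxx 120:xxx. 150:xxx. 180:xxx.
80 -150:xxx. -120:.xxx -90:.xxx -60:.xxx -30:x.xx 0:x.xx 30:xxxx 60:xx.x 90:xx.x 120:xxxx 150:xxx. 180:xxx.
(-98, 50, 0)
40 -150:xxx. -120:xxx. -90:xxxx -60:xxxx -30:.... 0:.... 30:xxxx 60:xxxx 90:xxx. 120:xxx. 150:xxx. 180:xxx.
50 -150:xxx. -120:xxx. -90:xxxx -60:.xxx -30:.... 0:.... 30:xx.x 60:xxxx 90:xxxx 120:xxx. 150:xxx. 180:xxx.
60 -150:xxx. -120:xxxx -90:xxxx -60:.xxx -30:.xxx 0:x.xx 30:xx.x 60:xx.x 90:xxxx 120:xxx. 150:xxx. 180:xxx.
70 -150:xxx. -120:xxxx -90:.xxx -60:.xxx -30:xxxx 0:x.xx 30:xx.x 60:xx.x 90:xx.x 120:xxxx 150:xxx. 180:xxx.
80 -150:xxx. -120:xxxx -90:.xxx -60:.xxx -30:x.xx 0:x.xx 30:xxxx 60:xx.x 90:xx.x 120:xxxx 150:xxx. 180:
[... 410 characters left out ...]
:xx.x 90:xxxx 120:xxx. 150:xxx. 180:xxx.
80 -150:xxxx -120:.xxx -90:.xxx -60:xxxx -30:x.xx 0:x.xx 30:xx.x 60:xx.x 90:xx.x 120:xxxx 150:xxx. 180:xxx.
(-5, 0, 85)
40 -150:xxx. -120:xxxx -90:xxxx -60:.xxx -30:.... 0:xx.x 30:xx.x 60:xxxx 90:xxxx 120:xxx. 150:xxx. 180:xxx.
50 -150:xxx. -120:xxxx -90:.xxx -60:.xxx -30:.xxx 0:xxxx 30:xx.x 60:xx.x 90:xxxx 120:xxx. 150:xxx. 180:xxx.
60 -150:xxx. -120:xxxx -90:.xxx -60:.xxx -30:xxxx 0:x.xx 30:xx.x 60:xx.x 90:xxxx 120:xxxx 150:xxx. 180:xxx.
70 -150:xxx. -120:xxxx -90:.xxx -60:.xxx -30:x.xx 0:x.xx 30:xx.x 60:xx.x 90:xx.x 120:xxxx 150:xxx. 180:xxx.
80 -150:xxxx -120:.xxx -90:.xxx -60:.xxx -30:x.xx 0:x.xx 30:xxxx 60:xx.x 90:xx.x 120:xxxx 150:xxx. 180:xxx.
```

```bash
sed -i 's/\[60,180\],\[40,80\]/[75,180],[60,80]/; s/^RHO=.*/RHO=82./' plan.py
python3 - <<'E'
from plan import *
from workcell import arm
for th,o,b in[(.26,8,120),(.26,8,70),(.26,8,0)]+[(t,0,0) for t in(.3,.4,.5,.65,.8,1.,1.2,1.6,2,2.5,2.9,3.14)]+[(3.14,0,100)]:
    q=pose(th,o,b);j=arm.inverse_kinematics(*q)
    print(th,b,q[0].round(0),None if j is None else np.round(j,2))
E
```

```text
0.26 120 [428.  56. 153.] [-0.08 -0.51  2.52  0.31  0.66  0.98]
0.26 70 [452.  64. 109.] [-0.05 -0.36  2.53  0.37  0.5   0.94]
0.26 0 [486.  74.  49.] [-0.01 -0.14  2.52  0.54  0.31  0.77]
0.3 0 [493.  77.  57.] [-0.   -0.14  2.5   0.5   0.32  0.82]
0.4 0 [496.  78.  67.] [ 0.   -0.16  2.48  0.46  0.34  0.87]
0.5 0 [500.  79.  77.] [ 0.   -0.17  2.47  0.43  0.37  0.91]
0.65 0 [508.  81.  90.] [ 0.01 -0.18  2.45  0.39  0.4   0.95]
0.8 0 [517.  84. 102.] [ 0.02 -0.18  2.42  0.35  0.42  1.  ]
1.0 0 [532.  89. 116.] [ 0.03 -0.17  2.38  0.32  0.44  1.04]
1.2 0 [546.  93. 127.] [ 0.04 -0.15  2.34  0.3   0.46  1.07]
1.6 0 [577. 103. 138.] [ 0.07 -0.08  2.24  0.21  0.54  1.18]
2 0 [610. 114. 136.] [0.1  0.02 2.12 0.13 0.62 1.27]
2.5 0 [646. 125. 112.] [0.13 0.17 1.99 0.08 0.7  1.34]
2.9 0 [663. 130.  81.] [0.14 0.27 1.91 0.05 0.74 1.37]
3.14 0 [667. 132.  63.] [0.14 0.32 1.88 0.04 0.77 1.38]
3.14 100 [650. 126. 162.] [0.14 0.18 1.84 0.04 0.94 1.38]
```

```bash
cat > step1.py <<'E'
from plan import *
from workcell import arm,eyes
import cv2
arm.command_gripper(0)
arm.movep(*pose(.26,8,120))
arm.movel(*pose(.26,8,40),velocity=120)
arm.movel(*pose(.26,8,0),velocity=60)
s=arm.read_state();print(s['t'],s['position'],pose(.26,8)[0],s['ft_force'],s['gripper_width'])
t=eyes.capture("top")["image"][120:260,150:300,::-1];c=eyes.capture("scene")["image"][90:225,220:360,::-1]
cv2.imwrite("pics/a1.png",np.hstack([cv2.resize(t,(400,373)),cv2.resize(c,(387,373))]))
E
python3 step1.py
```

```text
4.825 [485.72480219  74.34143304  48.89243894] [485.65235337  74.35155105  48.74292377] [-0.34180743  0.05352995 -0.09153828] 0.011047080631187284
```

View pics/a1.png

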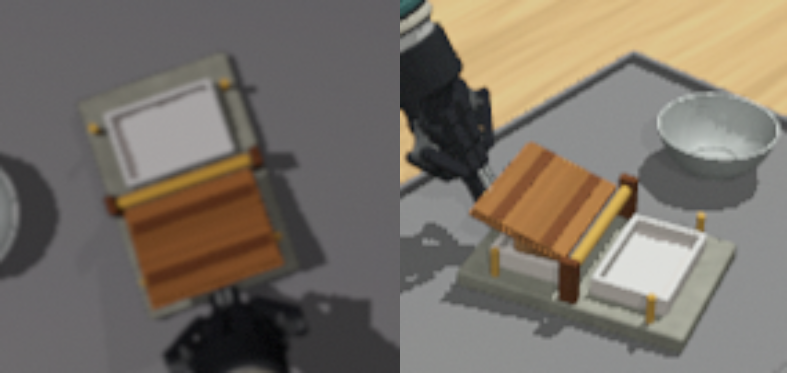

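The tips sit at the free edge's middle (about (228,295) in the left half), just under the board, with no contact force. Now I'll lift, watching the force.

```bash
cat > step2.py <<'E'
from plan import *
from workcell import arm,eyes
import cv2
for th in np.arange(.3,1.66,.09):
    arm.movel(*pose(th),velocity=40)
    s=arm.read_state();f=s['ft_force'];print(round(th,2),round(s['t'],1),f.round(1))
    if np.linalg.norm(f)>22: print("STOP");break
t=eyes.capture("top")["image"][120:260,150:300,::-1];c=eyes.capture("scene")["image"][90:225,220:360,::-1]
cv2.imwrite("pics/a2.png",np.hstack([cv2.resize(t,(400,373)),cv2.resize(c,(387,373))]))
E
python3 step2.py
```

```text
0.3 5.4 [-5.  -1.8  0.9]
0.39 5.7 [-6.1 -1.2  1.1]
0.48 6.1 [-4.4 -1.2  1. ]
0.57 6.5 [-0.6 -0.2  0.2]
0.66 6.9 [-0.2  0.7  0.2]
0.75 7.3 [ 0.3 -0.1  0.1]
0.84 7.7 [ 0.4 -0.6 -0.5]
0.93 8.0 [ 0.5 -0.4  0.1]
1.02 8.4 [-0.2  0.   0.1]
1.11 8.8 [-0.1  0.7 -0.9]
1.2 9.1 [-1.2 -0.2 -0.2]
1.29 9.5 [-0.2  0.   0.1]
1.38 9.8 [-0.1  0.4 -0.1]
1.47 10.1 [-0.9 -0.2 -0.6]
1.56 10.5 [0.5 0.4 0.4]
1.65 10.8 [ 0.4 -0.4  0.5]
```

View pics/a2.png

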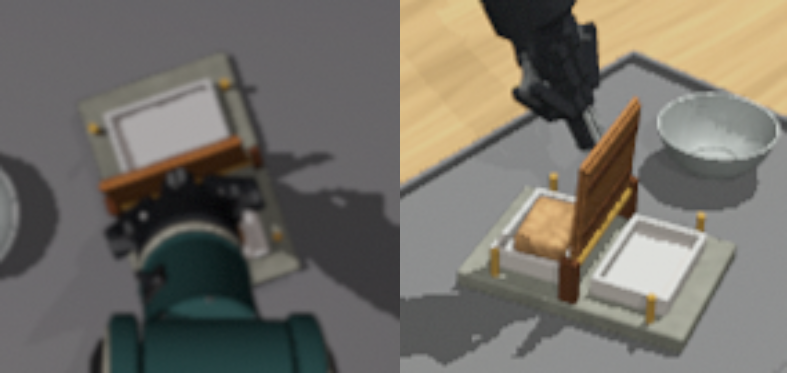

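The leaf is upright or just past it, with low contact force and the soap undisturbed. Next I push it over and press down gently.

```bash
cat > step3.py <<'E'
from plan import *
from workcell import arm,eyes
import cv2
for th in [*np.arange(1.75,3.1,.1),*np.arange(3.1,3.3,.015)]:
    arm.movel(*pose(th),velocity=40 if th<2.9 else 20)
    s=arm.read_state();f=s['ft_force'];print(round(th,3),round(s['t'],1),f.round(1),s['position'][2].round(1))
    if np.linalg.norm(f)>12: print("pressed");break
arm.sleep(.3);print(arm.read_state()['ft_force'])
p,q=pose(th); 
arm.movel(p+[0,0,100],q,velocity=100)
arm.movel(p+[-120,-20,150],q)
print(arm.read_state()['t'])
t=eyes.capture("top")["image"][120:260,150:300,::-1];c=eyes.capture("scene")["image"][90:225,220:360,::-1]
cv2.imwrite("pics/a3.png",np.hstack([cv2.resize(t,(400,373)),cv2.resize(c,(387,373))]))
E
python3 step3.py
```

```text
1.75 11.3 [-0.2 -0.7  1. ] 139.5
1.85 11.7 [-0.4 -0.9 -0.3] 138.7
1.95 12.1 [-0.  -0.7 -0.4] 137.0
2.05 12.4 [0.1 0.4 0. ] 134.4
2.15 12.8 [ 0.4 -0.2  0.1] 130.9
2.25 13.2 [0.4 1.1 0. ] 126.4
2.35 13.6 [-0.  -0.2 -1. ] 121.1
2.45 13.9 [0.5 0.1 0.5] 115.1
2.55 14.3 [-0.6  0.7  0.3] 108.3
2.65 14.7 [-0.2  0.2 -0.1] 100.9
2.75 15.1 [-0.1 -0.3  0.1] 93.0
2.85 15.4 [ 0.3 -0.3 -0.1] 84.6
2.95 16.0 [ 0.7 -0.2  0.2] 76.5
3.05 16.5 [-0.6 -0.5 -0.8] 69.3
3.1 16.9 [ 0.1 -0.7  0.4] 65.8
3.115 17.1 [-0.3 -0.2  0.1] 64.8
3.13 17.4 [ 0.5  0.9 -0. ] 63.7
3.145 17.6 [-0.4 -0.6  0.3] 62.6
3.16 17.9 [-3.2 -0.2  5.5] 62.2
3.175 18.1 [-5.4 -2.3 10.2] 62.0
3.19 18.4 [-8.9 -1.6 14.8] 61.9
pressed
[-8.31579172 -1.45851065 15.02937134]
20.8333
```

View pics/a3.png

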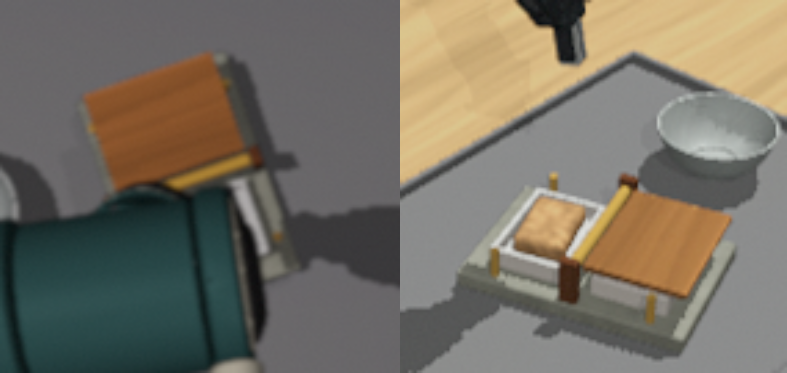

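The leaf lies flat over the far dish; it met a hard stop at z≈62 mm against 63 predicted. The soap is still in its dish, the bowl is in place, and the arm is clear. Handing in after one last numeric comparison.

Run:
```python
from workcell import arm,eyes,close_job
import pickle,numpy as np
d=pickle.load(open("c0.pkl","rb"));i=eyes.capture("scene")["image"].astype(int);o=d["scene"]["image"].astype(int)
for n,(a,b,c,e) in dict(bowl=(122,160,308,360),scoop=(262,352,155,220),tin=(222,278,82,150)).items(): print(n,abs(i-o)[a:b,c:e].mean().round(2))
s=arm.read_state();print(s['t'],s['ft_force'],abs(s['joint_velocities']).max())
close_job()
```

```text
bowl 2.93
scoop 2.97
tin 6.85
20.9833 [0.48346196 0.95731074 0.74457208] 0.0023330701333593657
the job is handed in; nothing more can be done
```

The leaf now lies flat over the empty dish, and I handed the job in at about 21 s with the robot clear. `close_job` gives no verdict, so these are my own checks.

**What I did:** I slid the shut, tilted fingertips under the free edge and pushed the leaf up past upright along its hinge arc. I then pressed it down until it met its stop, with about 17 N at the wrist, and backed off.

**Last checks:**
- **Leaf:** it met a firm stop within about 1 mm of the height I predicted for fully flat, and both camera views show it flat. I did not re-fit its final angle numerically.
- **Forces:** wrist force was about 6 N or less while lifting and about 1 N while turning it over. It was about 1 N, the sensor's noise level, once clear, with the arm still.
- **Soap:** it looks centred and undisturbed in its dish. It was hidden under the leaf at the start, so I could not compare it with its first position.
- **Bowl and scoop:** before and after scene images differ only slightly (about 3 of 255).
- **Metal box:** its image region differs more (6.9 of 255). I think this is the arm's changed shadow, because the robot never went near it, but I did not confirm that.

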